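# Serve a bread roll with tongs from under its cover

## Task

Serve the bread roll with the tongs: lift the clear cover off the marble base by its wooden knob and stand it upright on the worktop or the flat hob, clear of the base. Then take the tongs by their black grips, close their jaws across the narrow sides of the roll and lift it at least 10 cm above the worktop, and finish while still holding it there, still, in the closed tongs. The gripper must never touch the roll itself, the cover must not be dropped or tipped over, and the food tin stays where it is.

Things in the scene. Friction and masses are not known exactly. Their poses are not given: they have to be found in the camera images.
- base: round white marble serving base, 184 mm across, loose (about 1.1 kg), lying flat on the worktop. Origin: centre of its underside. Its upper face is 16 mm above the origin; a raised lip 4 mm high (inner radius 78, outer radius 84 mm) keeps the cover in place.
- cover: clear dome cover with a round wooden knob on top, loose (about 0.32 kg), standing on the base inside the lip, over the roll. Origin: centre of its open underside. Rim 150 mm across, dome 82 mm high, inside radius 70 mm, knob top at 113 mm. z axis up through the knob.
- cover_knob (a point): middle of the cover's wooden knob, 102 mm above the cover's underside: a ball-like knob 28 mm across, from 93 to 112 mm above the underside.
- roll: oval golden bread roll with two pale cuts, 80 mm long (its x axis), 46 mm wide (its y axis), 42 mm high, about 45 g, lying on the base under the cover. Origin: centre of its underside. It is widest 15 to 21 mm above its underside.
- roll_center (a point): point on the roll's vertical axis 20 mm above its underside: the height at which the tongs' jaws best take it.
- tongs: steel spring tongs with black rubber grips, 236 mm long, about 0.1 kg, lying on edge on the worktop, so the two arms open sideways (level). Take them from above across both grips and keep them level as they lie. Origin: underside, centre line, at the middle of the grips. x axis along the tongs toward the jaws: hinge at x = -95 mm, hanging ring to -131, middle of the jaws +110, tips +130 mm.
- tongs_grip (a point): middle between the two black grips, 13 mm above the tongs' underside. The grips reach 32 mm forward and back of it and from 1.5 to 24.5 mm above the underside; their outer faces are about 58 mm apart at rest, about 39 mm apart when the jaws are on the roll's narrow sides.
- tongs_jaws (a point): midway between the jaws at their middle, 110 mm ahead of the grips, 13 mm above the tongs' underside. Each jaw is 26 mm high, 36 mm long; inner faces 82 mm apart at rest, about 63 mm with the grips pressed to 47 mm apart (open enough to pass round the roll, firm enough to carry the tongs).
- tongs_left (a joint): angle in rad by which the left tong arm has closed: 0 at rest (fully open), about 0.05 with the grips 47 mm apart, 0.1 with the jaws on the roll's narrow sides, 0.18 fully closed; the right arm mirrors it. The spring takes 3.6 N on each grip to start closing, 5.7 N at the roll; more squeeze presses the roll.
- tin: low round food tin with a fruit picture, a loose bystander standing to the left of the base, 75 mm across, 58 mm high, origin at the centre of its underside.
- hob_middle (a point): point on the top of the flat black glass hob to the right of the base, 6 mm above the worktop; around it at least 130 mm of bare level glass to every side. The hob is cold and does not move.
Not all that is in view belongs to the job. Of the things shaped like the cover, the clear one is meant.

How it is judged:
By the outcome, as a careful person would: the job done as asked, in the order asked, and still so for the second after the job is handed in, while the arm keeps its last pose, push and grip.
It also fails if it takes over 58 s, if anything falls off the work surface, if the arm or the gripper's body presses on something with over 40 N, if the wrist force passes 120 N, or if a joint passes its speed limit or range.

## Robot

A 7-joint arm with a two-finger parallel gripper is mounted at the origin on a cart in front of the work surface, level with it; the furniture and walls round the work are solid. World frame = base frame: x ahead of the robot, y to its left, z up, the work surface at z = 0. Lengths are in m, angles in rad, forces in N, time in s.
With the tool pointing down it reaches from about 0.35 to 0.9 m from the base axis. Payload 8.1 kg.
Tool frame: the origin (TCP) lies between the finger pads; the fingertips stand ahead of it and the grasp point (between the pads) is the TCP (arm.nose_length is the z of the fingertips in the tool frame, in m); z points along the fingers, y is the line along which they close (so a half turn about z gives the same grasp; the last joint's range is limited). The gripper opens to 92 mm and grips with 3 to 60 N. Pads are 19 mm wide; open, the fingers measure 130 mm over their backs; the gripper's body (75 mm by 190 mm) begins 47 mm behind the grasp point.
Start: joints at [-1.292, 0.434, 0.025, 1.573, -0.012, 1.134, -0.075], TCP at [0.233, 0.58, 0.246] pointing down, gripper open.
Joint ranges: [-2.62, 2.62], [-0.44, 2.09], [-1.27, 1.32], [0.08, 2.57], [-1.32, 4.46], [0.12, 2], [-2.74, 2.74]. Speed limits (rad/s): [2.22, 2.22, 3.01, 3.01, 3.14, 3.14, 3.14].

## Interface

Orientations are given as a rotation vector (axis times angle).
In Python, from cell import sensors, optics, arm gives the robot as it stands.
- The arm moves only by the tool arm_command, never from a script. Its argument "deltas" is one flat list of numbers, 7 for each row, row after row: the turn, a rotation vector about the world's x, y, z as a fraction of full scale, then the shift along the world's x, y, z as a fraction of full scale, then the finger opening in mm, from 0 to 91.8. In form: [wx, wy, wz, dx, dy, dz, fingers, wx, wy, wz, dx, dy, dz, fingers, ...]. A call has 1 to 20 rows; each row is the pose to reach, as a shift and turn from the pose commanded when the call began; what a row does not reach only later rows make up. Full scale, the value 1, is 1 m for a shift and 90 degrees for a turn. A row lasts 1/10 s, in which the tool goes at most 50 mm and 8.59 degrees, less where a joint would pass 70% of its speed; a pose out of reach is approached as far as the arm can. A call with a number of a shift or a turn outside -1 to 1 is refused whole. A call with a gripper value outside its range is refused whole. The fingers move at their own pace and stop on an object; "force" is the grip in N (left out, the last holds). Time passes only in rows, so rows that repeat a pose let the fingers close. It gives the time, the measured TCP pose, the force, the opening and the grip force at its end, in the units of the state.
- sensors.observe(): the state, without advancing time (a new reading comes with each control period).
- optics.get_image(name): name is "side" or "top" or "wrist"; returns the picture (400x640x3 uint8, blue, green, red); there is no depth.
- optics.calibration(name): a dict with "camera_matrix" (3x3 intrinsics, pixels), "D" ([k1, k2, p1, p2, k3] as OpenCV has them; the pictures are not rectified), "rvec" (rotation vector, rad) and "tvec" (3), from world to camera coordinates, as OpenCV has them. Camera axes: x right, y down, z forward; pixel columns grow to the right and rows downward; lengths in m; the calibration is good to about 2 mm. A picture is of the moment at which its call begins: read the wrist's pose just before it. calibration takes no time and is no camera call; for the wrist camera it gives the pose at the moment of the call.
- arm.sign_off(): hands the job in; it is judged then, once.
The state is a dict: "clock": time; "joints": joint angles; "dq": joint speeds; "joint_efforts": joint torques, N m; "position": TCP position; "ee_rot": TCP orientation; "force": force on the tool from outside, world axes, zero at the start; "ft_torque": the same for the moment, N m; "width": opening from 0.0 (shut) to 1.0 (fully open); "gripper_force": force on a finger pad.
Only numpy, scipy, OpenCV 4.12 (cv2) and the standard library are available. Lean on these libraries where they do the work, as an engineer would, in place of code of your own. Each camera call takes 0.05 s, during which the arm holds its last target. There are 200 camera calls.

## Working session

There is one attempt and no reset: what is moved stays moved. The work goes in short steps, Python scripts to look and compute and a tool call to move; the robot and the scene stay as the last step left them, time stands still between calls to the robot, and variables do not carry over. Pictures are saved under pics/ and viewed, at most 10 in all, crops included, and the job is handed in when it is done.

Besides the shell and the picture viewer there is one more tool, called by a JSON object that holds its "fn" and its "kwargs", one argument or row to a line. arm_command: Moves the arm, as the interface text tells. Its arguments: {"type":"object","properties":{"deltas":{"type":"array","items":{"type":"number"}},"force":{"type":"number"}},"required":["deltas"]}

```bash
mkdir -p pics; ls; python3 - <<'E'
from cell import sensors, optics, arm
import cv2,numpy as np
s=sensors.observe()
print(s['clock'],s['position'],s['ee_rot'],s['width'],arm.nose_length)
a=optics.get_image('top');b=optics.get_image('side')
cv2.imwrite('pics/top0.png',a);cv2.imwrite('pics/side0.png',b)
for n in('top','side'):
    c=optics.calibration(n);R=cv2.Rodrigues(np.array(c['rvec']))[0];print(n,-R.T@np.array(c['tvec']).ravel(),R[2],c['camera_matrix'])
E
```

```text
pics
0.0 [0.23274726 0.57951503 0.24494374] [-5.96191908e-01 -3.08434663e+00  2.50036505e-03] 1.0010561124638035 0.019
top [0.24992316 0.16079628 1.35317718] [ 0.2167365  -0.02425797 -0.97592871] [[514.9022838    0.         323.49295888]
 [  0.         514.9022838  202.98451052]
 [  0.           0.           1.        ]]
side [ 0.47740112 -0.6647622   0.80389455] [ 0.01951518  0.7408627  -0.67137294] [[408.60653545   0.         315.46688862]
 [  0.         408.60653545 199.81051036]
 [  0.           0.           1.        ]]
```

View pics/top0.png

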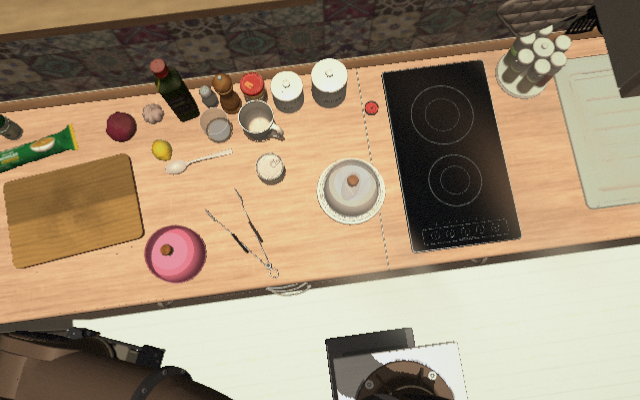

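View pics/side0.png

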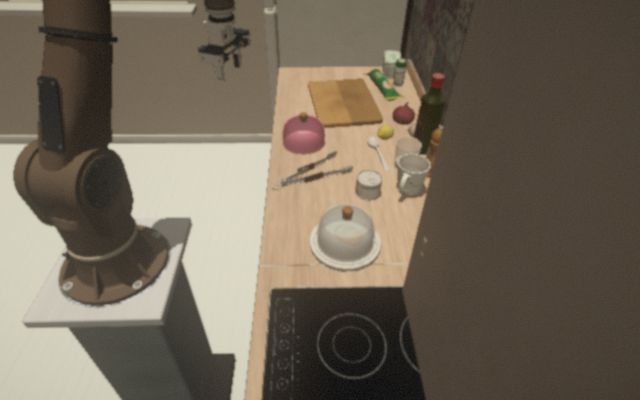

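The top view shows the clear dome on its white base with the knob at (353,181), in the side view at (347,213). The other candidate is an opaque pink dome at (175,253) in the top view, (304,130) in the side view. The clear one fits the description. The tongs' grips are at about (240,243) and (255,232), the ring at (272,272), the tips at (208,211) and (238,190). The tin is at (270,167) and the hob is on the right.

```bash
cat > h.py <<'E'
from cell import sensors, optics, arm
import cv2,numpy as np
def ray(c,p):
    K=np.array(c['camera_matrix']);D=np.array(c['D'],float)
    R=cv2.Rodrigues(np.array(c['rvec'],float))[0];t=np.array(c['tvec'],float).ravel()
    q=cv2.undistortPoints(np.array([[p]],float),K,D).ravel()
    d=R.T@np.r_[q,1];return -R.T@t,d/np.linalg.norm(d)
def onz(c,p,z):
    o,d=ray(c,p);return o+d*(z-o[2])/d[2]
def tri(c1,p1,c2,p2):
    o1,d1=ray(c1,p1);o2,d2=ray(c2,p2)
    s=np.linalg.lstsq(np.c_[d1,-d2],o2-o1,rcond=None)[0]
    a=o1+d1*s[0];b=o2+d2*s[1];return (a+b)/2,np.linalg.norm(a-b)
def blobs(m,amin=5):
    n,l,s,c=cv2.connectedComponentsWithStats(m.astype(np.uint8));return [(s[i,4],c[i].round(1),s[i,:4]) for i in range(1,n) if s[i,4]>=amin]
E
python3 - <<'E'
from h import *
np.set_printoptions(precision=4,suppress=True)
a=cv2.imread('pics/top0.png');b=cv2.imread('pics/side0.png')
ct=optics.calibration('top');cs=optics.calibration('side')
def knob(im,x0,y0,x1,y1):
    h=cv2.cvtColor(im[y0:y1,x0:x1],cv2.COLOR_BGR2HSV)
    m=(h[...,1]>110)&(h[...,0]<20)&(h[...,2]>40)
    return [(k[0],k[1]+[x0,y0],k[2]) for k in blobs(m)]
kt=knob(a,330,165,378,200);ks=knob(b,330,200,365,228);print(kt);print(ks)
print(tri(ct,max(kt,key=lambda k:k[0])[1],cs,max(ks,key=lambda k:k[0])[1]))
# base ellipse: white-ish pixels
# black grips
def dark(im,x0,y0,x1,y1):
    m=im[y0:y1,x0:x1].max(2)<70
    return [(k[0],k[1]+[x0,y0],k[2]) for k in blobs(m)]
gt=dark(a,205,215,275,262);print(gt)
for g in gt: print(onz(ct,g[1],.013))
print('ring',onz(ct,(272,272),.013),'tips',onz(ct,(207,210),.02),onz(ct,(237,190),.02))
gs=dark(b,280,150,345,190);print(gs)
for g in gs: print(onz(cs,g[1],.013))
print('tin',onz(ct,(270,167),.058),'hobmid',onz(ct,(449,147),.006),'hob corners',[onz(ct,p,.006) for p in((384,72),(489,62),(520,240),(413,251))])
A=cv2.resize(a[130:290,170:400],None,fx=3.4,fy=3.4,interpolation=cv2.INTER_CUBIC)
cv2.imwrite('pics/crop1.png',A)
E
```

```text
[(np.int32(78), array([352.5, 179.7]), array([18, 10, 10, 10], dtype=int32))]
[(np.int32(75), array([347. , 211.5]), array([13,  7,  9, 11], dtype=int32))]
(array([0.5734, 0.0506, 0.1164]), np.float64(0.00040621097415196087))
[(np.int32(22), array([257.7, 235.3]), array([48, 14, 10, 13], dtype=int32)), (np.int32(44), array([239.8, 242.9]), array([27, 19, 16, 19], dtype=int32))]
[0.4846 0.3107 0.013 ]
[0.4709 0.3594 0.013 ]
ring [0.3841 0.2842 0.013 ] tips [0.5689 0.4358 0.02  ] [0.6125 0.3517 0.02  ]
[]
tin [0.6522 0.2545 0.058 ] hobmid [ 0.6584 -0.2349  0.006 ] hob corners [array([ 0.9035, -0.094 ,  0.006 ]), array([ 0.8929, -0.3948,  0.006 ]), array([ 0.3802, -0.3716,  0.006 ]), array([ 0.3894, -0.088 ,  0.006 ])]
```

View pics/crop1.png

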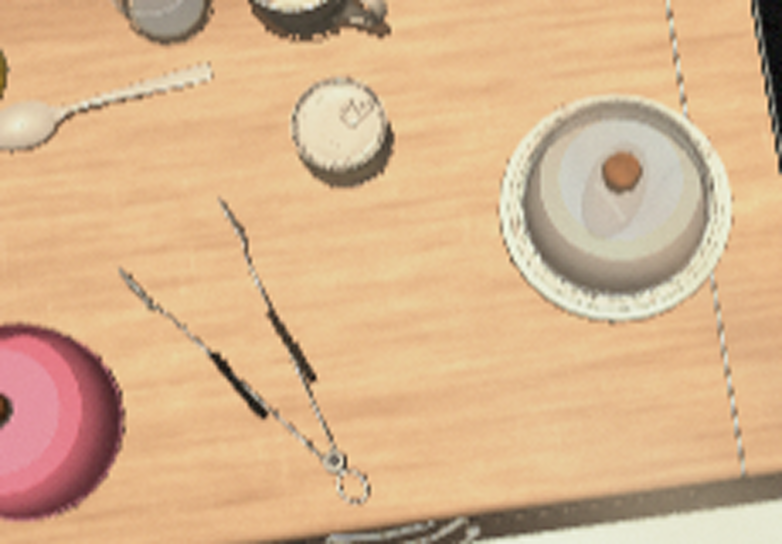

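The crop confirms it: the see-through dome on the marble base with the roll visible inside, knob at crop (621,171), is the cover. The pink dome is opaque. The measured knob height of 0.116 agrees with the expected 0.118 (0.016 + 0.102). I'm moving above the knob.

{"fn": "arm_command", "kwargs": {
  "deltas": [0,0,0,0.34,-0.529,-0.025,60,0,0,0,0.34,-0.529,-0.025,60,0,0,0,0.34,-0.529,-0.025,60,0,0,0,0.34,-0.529,-0.025,60,0,0,0,0.34,-0.529,-0.025,60,0,0,0,0.34,-0.529,-0.025,60,0,0,0,0.34,-0.529,-0.025,60,0,0,0,0.34,-0.529,-0.025,60,0,0,0,0.34,-0.529,-0.025,60,0,0,0,0.34,-0.529,-0.025,60,0,0,0,0.34,-0.529,-0.025,60,0,0,0,0.34,-0.529,-0.025,60,0,0,0,0.34,-0.529,-0.025,60,0,0,0,0.34,-0.529,-0.025,60,0,0,0,0.34,-0.529,-0.025,60,0,0,0,0.34,-0.529,-0.025,60,0,0,0,0.34,-0.529,-0.025,60]
}}

```text
clock: 1.8
position: [0.5723, 0.0526, 0.2207]
ee_rot: [-0.592, -3.085, -0.001]
force: [-0.8, -0.6, -0.4]
width: 0.653
gripper_force: 0.0
```

```bash
python3 - <<'E'
from h import *
np.set_printoptions(precision=4,suppress=True)
c=optics.calibration('wrist');a=optics.get_image('wrist');cv2.imwrite('pics/w1.png',a)
h=cv2.cvtColor(a,cv2.COLOR_BGR2HSV);m=(h[...,1]>130)&(h[...,0]<16)&(h[...,2]>40)
for k in blobs(m,150): print(k,onz(c,k[1],.118))
E
```

```text
(np.int32(997), array([314.1, 203.6]), array([296, 185,  37,  37], dtype=int32)) [0.5715 0.0521 0.118 ]
```

View pics/w1.png

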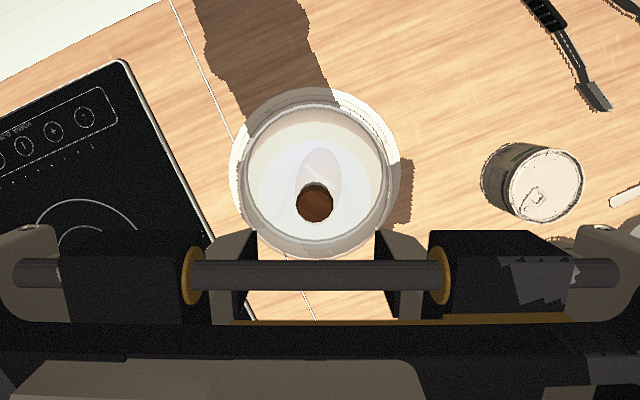

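The wrist view shows the knob at pixel (314,204), i.e. (0.5715, 0.0521), directly under the TCP. I'll descend and grip.

{"fn": "arm_command", "kwargs": {
  "deltas": [0,0,0,0,0,-0.04,60,0,0,0,0,0,-0.07,60,0,0,0,0,0,-0.09,60,0,0,0,0,0,-0.098,60,0,0,0,0,0,-0.098,60,0,0,0,0,0,-0.098,20,0,0,0,0,0,-0.098,20,0,0,0,0,0,-0.098,20,0,0,0,0,0,-0.098,20,0,0,0,0,0,-0.098,20,0,0,0,0,0,-0.098,20],
  "force": 25
}}

```text
clock: 2.95
position: [0.5732, 0.051, 0.1232]
ee_rot: [0.596, 3.084, 0.001]
force: [-0.8, 0.5, 3.5]
width: 0.3
gripper_force: 25.0
```

{"fn": "arm_command", "kwargs": {
  "deltas": [0,0,0,0,0,0.01,20,0,0,0,0,0,0.03,20,0,0,0,0,0,0.055,20,0,0,0,0,0,0.08,20,0,0,0,0,0,0.1,20,0,0,0,0,0,0.11,20,0,0,0,0,0,0.11,20,0,0,0,0,0,0.11,20]
}}

```text
clock: 3.75
position: [0.5723, 0.051, 0.2319]
ee_rot: [-0.596, -3.083, 0.001]
force: [0.9, -0.3, -3.9]
width: 0.295
gripper_force: 25.0
```

```bash
python3 - <<'E'
from h import *
s=sensors.observe();print(s['clock'],s['position'],s['force'],s['width'])
cv2.imwrite('pics/side2.png',cv2.resize(optics.get_image('side')[100:400,200:480],None,fx=2,fy=2))
E
```

```text
3.75 [0.57230681 0.05099581 0.23191639] [ 0.90475021 -0.26954804 -3.88582574] 0.29512102251174915
```

View pics/side2.png

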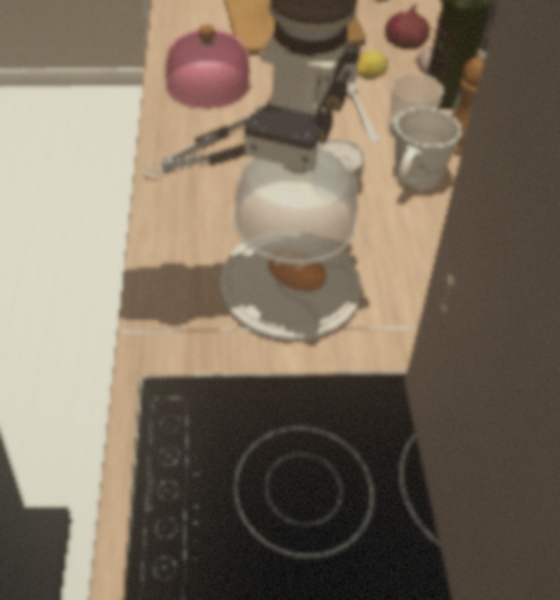

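The cover hangs level at crop (297,210), the base and the roll stayed put (roll at crop (298,275)), and the hob is free. There is a cupboard at the right edge, so I'll check its corner before moving over.

```bash
python3 - <<'E'
from h import *
np.set_printoptions(precision=3,suppress=True)
ct=optics.calibration('top');cs=optics.calibration('side')
print(tri(ct,(620,95),cs,(405,240)))
for z in (.2,.35,.5,.65,.75):
    p=onz(cs,(405,240),z); print(p, cv2.projectPoints(p.reshape(1,3),np.array(ct['rvec'],float),np.array(ct['tvec'],float),np.array(ct['camera_matrix']),np.array(ct['D'],float))[0].ravel(), onz(ct,(620,95),z))
# roll: orange in top & side while cover up
for n in('top','side'):
    a=optics.get_image(n);cv2.imwrite(f'pics/{n}_up.png',a)
E
```

```text
(array([ 0.565, -0.402,  0.51 ]), np.float64(0.011805519870721594))
[ 0.67 -0.12  0.2 ] [419.204 122.042] [ 0.672 -0.607  0.2  ]
[ 0.623 -0.255  0.35 ] [500.364 108.346] [ 0.618 -0.507  0.35 ]
[ 0.575 -0.39   0.5  ] [608.977  89.987] [ 0.563 -0.407  0.5  ]
[ 0.527 -0.526  0.65 ] [762.105  64.049] [ 0.508 -0.307  0.65 ]
[ 0.495 -0.616  0.75 ] [904.933  39.797] [ 0.471 -0.241  0.75 ]
```

{"fn": "arm_command", "kwargs": {
  "deltas": [0,0,0,0,-0.01,0,20,0,0,0,0,-0.035,0,20,0,0,0,-0.004,-0.07,0,20,0,0,0,-0.006,-0.11,0,20,0,0,0,-0.008,-0.15,0,20,0,0,0,-0.01,-0.19,0,20,0,0,0,-0.012,-0.225,0,20,0,0,0,-0.012,-0.248,-0.01,20,0,0,0,-0.012,-0.256,-0.03,20,0,0,0,-0.012,-0.256,-0.06,20,0,0,0,-0.012,-0.256,-0.085,20,0,0,0,-0.012,-0.256,-0.103,20,0,0,0,-0.012,-0.256,-0.11,20,0,0,0,-0.012,-0.256,-0.114,20,0,0,0,-0.012,-0.256,-0.114,20]
}}

```text
clock: 5.4
position: [0.561, -0.2054, 0.1189]
ee_rot: [0.597, 3.084, -0.0]
force: [-0.5, -0.9, -4.0]
width: 0.301
gripper_force: 25.0
```

```bash
python3 - <<'E'
from h import *
s=sensors.observe();print(s['clock'],s['position'],s['force'],s['width'])
E
```

```text
5.4 [ 0.56096424 -0.20538911  0.11887114] [-0.45076354 -0.91273326 -3.9763006 ] 0.30146748396271217
```

Still hanging about 5 mm up (force -4 N). I'll lower it gently to contact.

{"fn": "arm_command", "kwargs": {
  "deltas": [0,0,0,0,0,-0.002,20,0,0,0,0,0,-0.003,20,0,0,0,0,0,-0.004,20,0,0,0,0,0,-0.005,20,0,0,0,0,0,-0.006,20,0,0,0,0,0,-0.006,20]
}}

```text
clock: 6.0
position: [0.5612, -0.2052, 0.1133]
ee_rot: [0.596, 3.084, 0.0]
force: [-1.1, -0.2, 2.4]
width: 0.297
gripper_force: 25.0
```

In contact. I'll release and rise.

{"fn": "arm_command", "kwargs": {
  "deltas": [0,0,0,0,0,0,60,0,0,0,0,0,0,60,0,0,0,0,0,0,60,0,0,0,0,0,0,60,0,0,0,0,0,0.03,60,0,0,0,0,0,0.07,60,0,0,0,0,0,0.11,60,0,0,0,0,0,0.12,60]
}}

```text
clock: 6.8
position: [0.5627, -0.206, 0.2373]
ee_rot: [0.595, 3.078, -0.001]
force: [0.0, 0.3, -0.4]
width: 0.654
gripper_force: 0.0
```

```bash
python3 - <<'E'
from h import *
np.set_printoptions(precision=4,suppress=True)
s=sensors.observe();print(s['clock'],s['position'],s['force'],s['width'])
a=optics.get_image('top');b=optics.get_image('side');cv2.imwrite('pics/top3.png',a);cv2.imwrite('pics/side3.png',b)
ct=optics.calibration('top');cs=optics.calibration('side')
def roll(im,c,x0,y0,x1,y1):
    h=cv2.cvtColor(im[y0:y1,x0:x1],cv2.COLOR_BGR2HSV)
    m=((h[...,1]>110)&(h[...,0]<22)).astype(np.uint8)
    m=cv2.morphologyEx(m,cv2.MORPH_CLOSE,np.ones((5,5)))
    cn=max(cv2.findContours(m,0,2)[0],key=cv2.contourArea)
    P=np.array([onz(c,q[0]+[x0,y0],.016+.02)[:2] for q in cn]);e=cv2.fitEllipse((P*1000).astype(np.float32))
    print(cv2.contourArea(cn),cv2.boundingRect(cn),e)
roll(a,ct,325,165,380,215);roll(b,cs,315,215,375,262)
A=cv2.resize(a[110:290,190:450],None,fx=2,fy=2,interpolation=2);B=cv2.resize(b[110:400,250:410],None,fx=1.24,fy=1.24)
cv2.imwrite('pics/c3.png',np.hstack([A,B[:360]]))
E
```

```text
6.8 [ 0.5627 -0.206   0.2373] [ 0.0143  0.2771 -0.433 ] 0.6536927573877268
352.5 (16, 7, 19, 28) ((579.310546875, 52.005126953125), (42.01340866088867, 77.37450408935547), 60.27409744262695)
24.5 (20, 11, 5, 12) ((553.8314819335938, 61.2954216003418), (11.58357048034668, 36.99351119995117), 173.3968963623047)
```

View pics/c3.png

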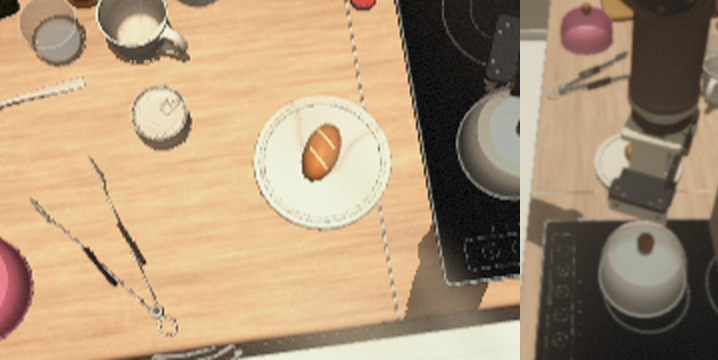

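The cover stands upright on the hob at crop (645,270). The bare roll is on the base at crop (321,152), fitted centre (0.579, 0.052) with axes 42 x 77 mm and long axis heading about -30°. Next is a wrist view above the roll, then the tongs.

{"fn": "arm_command", "kwargs": {
  "deltas": [0,0,0,0,0.03,0.02,85,0,0,0,0,0.08,0.04,85,0,0,0,0,0.13,0.05,85,0,0,0,0,0.18,0.05,85,0,0,0,0,0.22,0.05,85,0,0,0,0,0.25,0.05,85,0,0,0,0,0.256,0.05,85,0,0,0,0,0.256,0.05,85]
}}

```text
clock: 7.7
position: [0.5602, 0.0522, 0.2811]
ee_rot: [-0.592, -3.083, 0.001]
force: [0.1, -1.0, 0.3]
width: 0.924
gripper_force: 0.0
```

```bash
cat >> h.py <<'E'
def wroll(z=.036):
    c=optics.calibration('wrist');a=optics.get_image('wrist');cv2.imwrite('pics/wr%d.png'%(sensors.observe()['clock']*100),a)
    h=cv2.cvtColor(a,cv2.COLOR_BGR2HSV);m=((h[...,1]>110)&(h[...,0]<22)).astype(np.uint8)
    P=[onz(c,p,.016)[:2] for p in ((0,0),)]
    m=cv2.morphologyEx(cv2.morphologyEx(m,cv2.MORPH_OPEN,np.ones((5,5))),cv2.MORPH_CLOSE,np.ones((15,15)))
    for cn in cv2.findContours(m,0,2)[0]:
        if cv2.contourArea(cn)<1000: continue
        P=np.array([onz(c,q[0],z)[:2] for q in cn]);e=cv2.fitEllipse((P*1000).astype(np.float32))
        print('area',cv2.contourArea(cn),cv2.boundingRect(cn),'ell',np.round(e[0],1),np.round(e[1],1),round(e[2]-90,1))
E
python3 - <<'E'
from h import *
wroll()
E
```

```text
area 2848.0 (287, 246, 327, 80) ell [   66.8 -1330.2] [ 297.5 3559.5] 64.7
area 1912.0 (302, 152, 40, 65) ell [578.6  52.4] [44.9 78.4] -29.1
```

Wrist measurement of the roll: (0.5786, 0.0524), 45 x 78 mm, heading -29°, which agrees with the top view and the given sizes. Moving above the tongs.

{"fn": "arm_command", "kwargs": {
  "deltas": [0,0,0,-0.01,0.04,0,91,0,0,0,-0.022,0.085,0,91,0,0,0,-0.035,0.13,0,91,0,0,0,-0.05,0.175,0,91,0,0,0,-0.062,0.22,0,91,0,0,0,-0.074,0.26,0,91,0,0,0,-0.082,0.283,0,91,0,0,0,-0.082,0.283,0,91,0,0,0,-0.082,0.283,0,91]
}}

```text
clock: 8.65
position: [0.4798, 0.3323, 0.2821]
ee_rot: [0.599, 3.084, -0.002]
force: [-0.5, -0.5, -0.1]
width: 0.993
gripper_force: 0.0
```

```bash
python3 - <<'E'
from h import *
np.set_printoptions(precision=4,suppress=True)
print(sensors.observe()['position'])
c=optics.calibration('wrist');a=optics.get_image('wrist');cv2.imwrite('pics/wt.png',a)
m=a[:225].max(2)<75
for k in blobs(m,60): print(k,onz(c,k[1],.0245))
E
```

```text
[0.4798 0.3323 0.2821]
(np.int32(16214), array([125.7,  36.7]), array([  0,   0, 243, 101], dtype=int32)) [0.2611 0.1914 0.0245]
(np.int32(1186), array([567.6, 141.4]), array([538,  59, 102, 166], dtype=int32)) [0.563  0.6283 0.0245]
(np.int32(259), array([493.2,  91.4]), array([485,  75,  24,  31], dtype=int32)) [0.4729 0.5567 0.0245]
(np.int32(543), array([305. , 175.7]), array([264, 113,  86, 112], dtype=int32)) [0.4834 0.3169 0.0245]
(np.int32(299), array([334.4, 151.3]), array([313, 135,  44,  33], dtype=int32)) [0.4691 0.3608 0.0245]
```

View pics/wt.png

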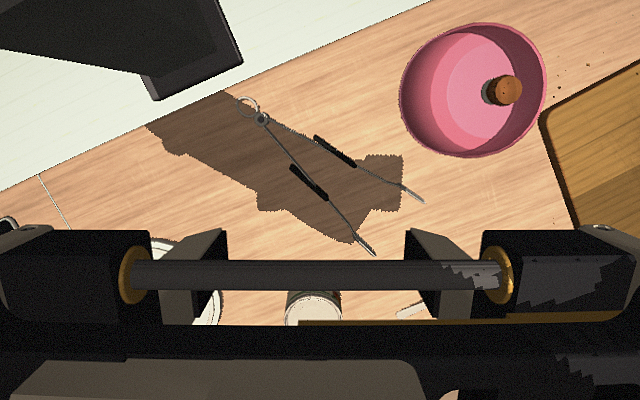

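The wrist view shows the grips at (334,151) and (309,183), the hinge at (262,118), and the jaw tips at (375,255) and (423,201). The pink dome at (475,90) is well away from them.

```bash
cat > tg.py <<'E'
from h import *
np.set_printoptions(precision=4,suppress=True)
def tongs(img,c,x0,y0,x1,y1,z=.0245,th=38):
    m=(img[y0:y1,x0:x1].max(2)<th).astype(np.uint8)
    m=cv2.morphologyEx(m,cv2.MORPH_CLOSE,np.ones((3,3)))
    cs=sorted(cv2.findContours(m,0,2)[0],key=cv2.contourArea)[-2:]
    C=[]
    for q in cs:
        P=np.array([onz(c,p[0]+[x0,y0],z)[:2] for p in q]);r=cv2.minAreaRect((P*1000).astype(np.float32))
        b=cv2.boxPoints(r);e=b[1]-b[0] if np.linalg.norm(b[1]-b[0])>np.linalg.norm(b[2]-b[1]) else b[2]-b[1]
        print(cv2.contourArea(q),'c',np.round(r[0],1),'size',np.round(r[1],1),'dir',round(np.degrees(np.arctan2(e[1],e[0]))%180,1));C.append(r[0])
    C=np.array(C);print('mid',C.mean(0),'apart',np.linalg.norm(C[0]-C[1]),'perp',np.degrees(np.arctan2(*(C[1]-C[0])[::-1]))%180)
E
python3 - <<'E'
from tg import *
c=optics.calibration('wrist');a=cv2.imread('pics/wt.png')
tongs(a,c,285,130,360,205)
h=onz(c,(262,118),.02)[:2];j=(onz(c,(366,243),.02)[:2]+onz(c,(412,196),.02)[:2])/2
print(h,j,np.degrees(np.arctan2(*(j-h)[::-1])),np.linalg.norm(j-h))
E
```

```text
208.0 c [470.1 360.7] size [62.1  6.6] dir 33.4
247.0 c [493.8 317.8] size [63.8  8.2] dir 25.8
mid [481.9819 339.244 ] apart 49.02337129300613 perp 118.88681006489165
[0.4014 0.2953] [0.5779 0.3926] 28.85588417192363 0.20158145168233763
```

```bash
python3 - <<'E'
from tg import *
c=optics.calibration('wrist')
print([onz(c,p,z) for p,z in(((401,90),.03),((420,145),.02),((440,155),.02),((498,89),.1))])
s=sensors.observe();print(s['joints'],s['position'])
E
```

```text
[array([0.4325, 0.4552, 0.03  ]), array([0.5019, 0.4588, 0.02  ]), array([0.5226, 0.4779, 0.02  ]), array([0.4621, 0.5233, 0.1   ])]
[-0.7978  0.3383  0.1376  1.6324 -0.048   1.1752  0.5365] [0.4801 0.3315 0.2823]
```

Tongs: grips mid (0.482, 0.339), heading 29°, outer spacing about 57 mm, all as specified. I'll turn the tool +50.7° and descend partway.

{"fn": "arm_command", "kwargs": {
  "deltas": [0,0,0.09,0.001,0.007,0,80,0,0,0.18,0.001,0.007,0,80,0,0,0.27,0.001,0.007,-0.02,80,0,0,0.36,0.001,0.007,-0.05,80,0,0,0.45,0.001,0.007,-0.09,80,0,0,0.53,0.001,0.007,-0.13,80,0,0,0.563,0.001,0.007,-0.17,80,0,0,0.563,0.001,0.007,-0.2,80,0,0,0.563,0.001,0.007,-0.22,80,0,0,0.563,0.001,0.007,-0.22,80,0,0,0.563,0.001,0.007,-0.22,80]
}}

```text
clock: 9.8
position: [0.481, 0.3394, 0.0631]
ee_rot: [-0.777, 3.044, -0.001]
force: [0.2, -0.1, 0.1]
width: 0.872
gripper_force: 0.0
```

```bash
python3 - <<'E'
from tg import *
s=sensors.observe();print(s['clock'],s['position'],s['ee_rot'],s['width'])
e=s['ee_rot'];print('y heading',(2*np.degrees(np.arctan2(e[1],e[0]))-90)%180)
c=optics.calibration('wrist');a=optics.get_image('wrist');cv2.imwrite('pics/wt2.png',a)
E
```

```text
9.8 [0.481  0.3394 0.0631] [-0.7773  3.0438 -0.0013] 0.8721808274190453
y heading 118.65139403295683
```

View pics/wt2.png

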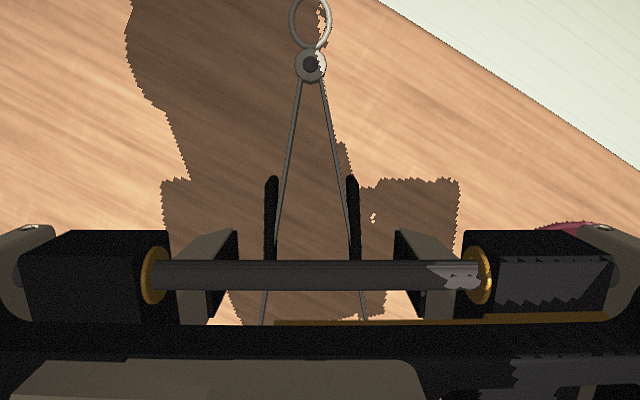

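The tongs are centred between the fingers (grips at x=271 and 352, hinge at (310,65)) and parallel to them. I'll check the lengthwise position from the hinge and the grips' rear ends.

```bash
python3 - <<'E'
from tg import *
c=optics.calibration('wrist');T=sensors.observe()['position'][:2]
u=np.array([np.cos(np.radians(28.65)),np.sin(np.radians(28.65))]);v=np.array([-u[1],u[0]])
for n,p,z in(('hinge',(310,65),.026),('rearL',(271,178),.0245),('rearR',(352,178),.0245)):
    d=onz(c,p,z)[:2]-T;print(n,d@u,d@v)
E
```

```text
hinge -0.09078720586866448 -0.001636272311871548
rearL -0.03265119331208298 -0.023320644763323035
rearR -0.03262571438644213 0.021097455902085015
```

{"fn": "arm_command", "kwargs": {
  "deltas": [0,0,0,0,-0.001,-0.015,80,0,0,0,0,-0.001,-0.03,80,0,0,0,0,-0.001,-0.038,80,0,0,0,0,-0.001,-0.041,80,0,0,0,0,-0.001,-0.041,65,0,0,0,0,-0.001,-0.041,55,0,0,0,0,-0.001,-0.041,50,0,0,0,0,-0.001,-0.041,47,0,0,0,0,-0.001,-0.041,47,0,0,0,0,-0.001,-0.041,47,0,0,0,0,-0.001,-0.041,47],
  "force": 15
}}

```text
clock: 10.95
position: [0.4804, 0.3403, 0.0222]
ee_rot: [-0.781, 3.042, 0.001]
force: [2.1, 0.7, 4.3]
width: 0.511
gripper_force: 5.9
```

Grips pressed to 47 mm. I'll lift and look.

{"fn": "arm_command", "kwargs": {
  "deltas": [0,0,0,0,0,0.005,47,0,0,0,0,0,0.015,47,0,0,0,0,0,0.035,47,0,0,0,0,0,0.06,47,0,0,0,0,0,0.085,47,0,0,0,0,0,0.105,47,0,0,0,0,0,0.115,47,0,0,0,0,0,0.118,47,0,0,0,0,0,0.118,47]
}}

```text
clock: 11.85
position: [0.4797, 0.3399, 0.1397]
ee_rot: [0.781, -3.043, 0.0]
force: [0.1, -0.6, -1.6]
width: 0.515
gripper_force: 4.7
```

```bash
python3 - <<'E'
from tg import *
s=sensors.observe();print(s['clock'],s['position'],s['force'],s['ft_torque'],s['width'],s['gripper_force'],s['joints'])
a=optics.get_image('wrist');b=optics.get_image('side');cv2.imwrite('pics/wt4.png',a);cv2.imwrite('pics/s4.png',b)
A=a[:400,120:520];B=cv2.resize(b[80:240,250:410],(400,400),interpolation=2);cv2.imwrite('pics/c4.png',np.hstack([A,B]))
E
```

```text
11.85 [0.4797 0.3399 0.1397] [ 0.1254 -0.6474 -1.5714] [ 0.0168 -0.0192 -0.0341] 0.5154014645293162 4.744035378098488 [-0.6657  0.4834 -0.0582  1.7847  0.0352  0.8747  1.3334]
```

View pics/c4.png

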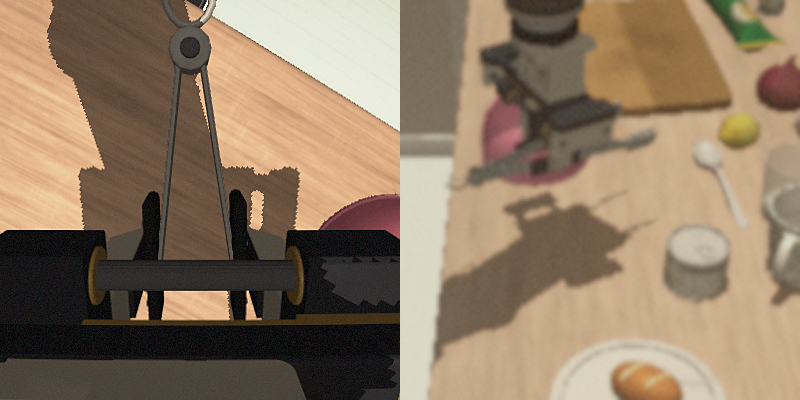

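The tongs hang level and centred in the fingers, at 47 mm opening. I'll carry them over the roll: turn -58°, TCP to (0.483, 0.106), still high.

{"fn": "arm_command", "kwargs": {
  "deltas": [0,0,-0.02,0,-0.008,0,47,0,0,-0.06,0,-0.022,0,47,0,0,-0.115,0,-0.042,0,47,0,0,-0.175,0.001,-0.064,0,47,0,0,-0.235,0.001,-0.086,0,47,0,0,-0.3,0.001,-0.109,0,47,0,0,-0.365,0.001,-0.132,0,47,0,0,-0.43,0.002,-0.155,0,47,0,0,-0.49,0.002,-0.177,0,47,0,0,-0.545,0.002,-0.197,0,47,0,0,-0.59,0.003,-0.213,0,47,0,0,-0.625,0.003,-0.226,0,47,0,0,-0.643,0.003,-0.233,0,47,0,0,-0.646,0.003,-0.234,0,47,0,0,-0.646,0.003,-0.234,0,47,0,0,-0.646,0.003,-0.234,0,47]
}}

```text
clock: 13.55
position: [0.4829, 0.1069, 0.1397]
ee_rot: [-0.793, -3.04, -0.001]
force: [-0.7, 0.2, -1.6]
width: 0.512
gripper_force: 4.7
```

```bash
python3 - <<'E'
from tg import *
s=sensors.observe();print(s['clock'],s['position'],s['force'],s['width'],s['gripper_force'])
e=s['ee_rot'];yh=(2*np.degrees(np.arctan2(e[1],e[0]))-90)%180;print('y heading',yh,e)
c=optics.calibration('wrist');a=optics.get_image('wrist');b=optics.get_image('side');t=optics.get_image('top');cv2.imwrite('pics/wt5.png',a);cv2.imwrite('pics/s5.png',b);cv2.imwrite('pics/t5.png',t)
B=cv2.resize(b[170:290,280:420],(560,480),interpolation=2);T=cv2.resize(t[140:260,310:370],(240,480),interpolation=2);cv2.imwrite('pics/c5.png',np.hstack([B,T]))
E
```

```text
13.55 [0.4829 0.1069 0.1397] [-0.7457  0.213  -1.6432] 0.5116003119044203 4.743957370519638
y heading 60.7580646394955 [-0.793  -3.0398 -0.0006]
```

View pics/c5.png

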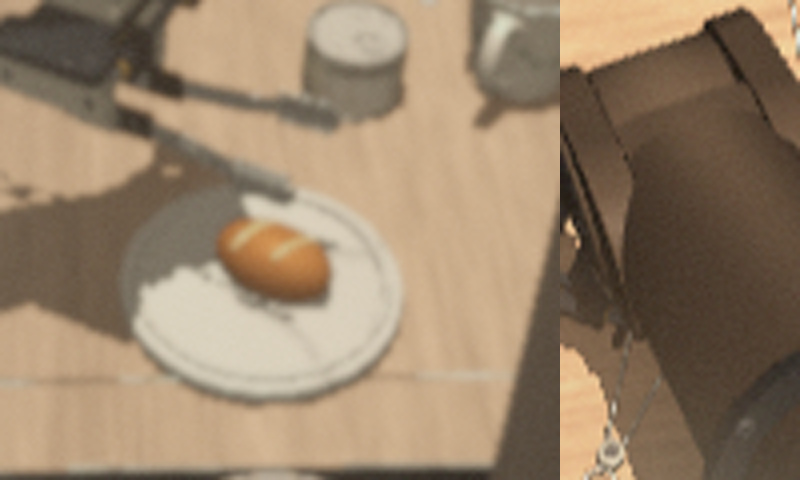

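The side view shows the near jaw tip at crop (293,190), i.e. pixel (353,217), and the far tip at (338,118), i.e. (364,199), with the roll undisturbed at crop (275,258). I'll compare these with the projected tip positions, and the roll with its earlier measurement.

```bash
python3 - <<'E'
from tg import *
s=sensors.observe();T=s['position'];a=np.radians(-29.2);u=np.array([np.cos(a),np.sin(a),0]);v=np.array([-u[1],u[0],0])
cs=optics.calibration('side')
pr=lambda p:cv2.projectPoints(np.array(p).reshape(1,3),np.array(cs['rvec'],float),np.array(cs['tvec'],float),np.array(cs['camera_matrix']),np.array(cs['D'],float))[0].ravel()
for sg in(-1,1):
    for x in(.092,.13):
        for z in(-.022,.004): print(sg,x,z,pr(T+u*x+v*sg*.033+[0,0,z]))
# roll center (top widest) and expected
print('roll pred',pr([.5786,.0524,.036]))
b=cv2.imread('pics/s5.png');h=cv2.cvtColor(b,cv2.COLOR_BGR2HSV)[215:250,325:370];m=(h[...,1]>110)&(h[...,0]<22)
print([(k[0],k[1]+[325,215]) for k in blobs(m,30)])
E
```

```text
-1 0.092 -0.022 [336.7326 216.3089]
-1 0.092 0.004 [337.1933 208.4188]
-1 0.13 -0.022 [351.216  221.6825]
-1 0.13 0.004 [351.949  213.7809]
1 0.092 -0.022 [348.2376 200.0386]
1 0.092 0.004 [348.8793 192.2056]
1 0.13 -0.022 [362.2521 204.9684]
1 0.13 0.004 [363.149  197.1175]
roll pred [347.2229 233.6171]
[(np.int32(378), array([348. , 234.9]))]
```

Predictions match within about 1.5 px, so there is no droop. I'll descend round the roll to TCP z = 0.047 (tongs' underside 0.025, above the 0.020 lip).

{"fn": "arm_command", "kwargs": {
  "deltas": [0,0,0,0,-0.001,-0.01,47,0,0,0,0,-0.001,-0.025,47,0,0,0,0,-0.001,-0.045,47,0,0,0,0,-0.001,-0.06,47,0,0,0,0,-0.001,-0.072,47,0,0,0,0,-0.001,-0.082,47,0,0,0,0,-0.001,-0.088,47,0,0,0,0,-0.001,-0.092,47,0,0,0,0,-0.001,-0.093,47,0,0,0,0,-0.001,-0.093,47,0,0,0,0,-0.001,-0.093,47]
}}

```text
clock: 14.8
position: [0.4832, 0.1051, 0.0472]
ee_rot: [0.796, 3.038, 0.001]
force: [0.3, -0.9, -1.0]
width: 0.512
gripper_force: 4.7
```

```bash
python3 - <<'E'
from tg import *
s=sensors.observe();print(s['clock'],s['position'],s['force'],s['width'],s['gripper_force'])
b=optics.get_image('side');cv2.imwrite('pics/s6.png',b)
cv2.imwrite('pics/c6.png',cv2.resize(b[195:275,290:400],(770,560),interpolation=2))
E
```

```text
14.8 [0.4832 0.1051 0.0472] [ 0.2712 -0.9298 -1.0258] 0.512470382331905 4.744053035974503
```

View pics/c6.png

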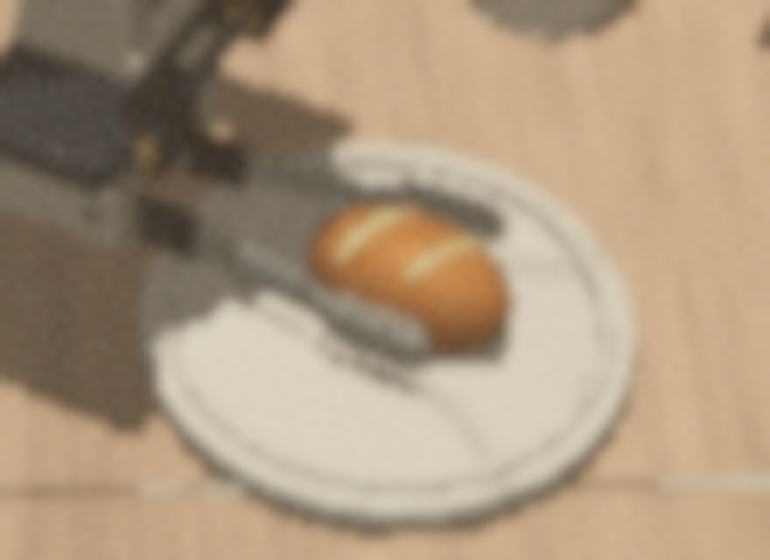

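The jaws straddle the roll, near jaw at crop (325–430, 300–350) and far jaw at (410–500, 185–230), the roll lying centred between them. I'll close slowly.

{"fn": "arm_command", "kwargs": {
  "deltas": [0,0,0,0,0,0,45,0,0,0,0,0,0,44,0,0,0,0,0,0,43,0,0,0,0,0,0,42,0,0,0,0,0,0,41,0,0,0,0,0,0,40,0,0,0,0,0,0,39,0,0,0,0,0,0,38,0,0,0,0,0,0,37,0,0,0,0,0,0,36,0,0,0,0,0,0,36,0,0,0,0,0,0,36,0,0,0,0,0,0,36],
  "force": 12
}}

```text
clock: 16.15
position: [0.4829, 0.105, 0.0467]
ee_rot: [-0.796, -3.039, -0.0]
force: [0.1, 0.4, -1.2]
width: 0.407
gripper_force: 11.9
```

It stopped on the roll at 37 mm with 12 N. I'll lift slowly.

{"fn": "arm_command", "kwargs": {
  "deltas": [0,0,0,0,0,0.003,36,0,0,0,0,0,0.008,36,0,0,0,0,0,0.015,36,0,0,0,0,0,0.025,36,0,0,0,0,0,0.035,36,0,0,0,0,0,0.04,36,0,0,0,0,0,0.04,36,0,0,0,0,0,0.04,36]
}}

```text
clock: 16.95
position: [0.4829, 0.1051, 0.0868]
ee_rot: [0.796, 3.039, 0.0]
force: [-0.3, -0.4, -1.9]
width: 0.403
gripper_force: 12.0
```

```bash
python3 - <<'E'
from tg import *
s=sensors.observe();print(s['clock'],s['position'],s['force'],s['width'],s['gripper_force'])
b=optics.get_image('side');cv2.imwrite('pics/s7.png',b)
cv2.imwrite('pics/c7.png',cv2.resize(b[165:275,270:400],(780,600),interpolation=2)[:600])
h=cv2.cvtColor(b,cv2.COLOR_BGR2HSV)[195:260,325:385];m=(h[...,1]>110)&(h[...,0]<22)
print([(k[0],k[1]+[325,195]) for k in blobs(m,30)])
cs=optics.calibration('side')
for z in (.036,.076): print(cv2.projectPoints(np.array([[.5786,.0524,z]]),np.array(cs['rvec'],float),np.array(cs['tvec'],float),np.array(cs['camera_matrix']),np.array(cs['D'],float))[0].ravel())
E
```

```text
16.95 [0.4829 0.1051 0.0868] [-0.3114 -0.3949 -1.8922] 0.40304284354110737 11.959736919379793
[(np.int32(278), array([350.8, 221.5]))]
[347.2229 233.6171]
[348.1634 222.6475]
```

The roll rose with the tongs: its pixel row went from 234.9 to 221.5, where 40 mm of lift predicts about 11 px. Continuing the lift.

{"fn": "arm_command", "kwargs": {
  "deltas": [0,0,0,0,0,0.005,36,0,0,0,0,0,0.015,36,0,0,0,0,0,0.03,36,0,0,0,0,0,0.045,36,0,0,0,0,0,0.06,36,0,0,0,0,0,0.075,36,0,0,0,0,0,0.088,36,0,0,0,0,0,0.097,36,0,0,0,0,0,0.1,36,0,0,0,0,0,0.1,36,0,0,0,0,0,0.1,36,0,0,0,0,0,0.1,36,0,0,0,0,0,0.1,36,0,0,0,0,0,0.1,36]
}}

```text
clock: 18.4
position: [0.4828, 0.1049, 0.1864]
ee_rot: [-0.796, -3.039, 0.001]
force: [0.5, -0.6, -2.1]
width: 0.4
gripper_force: 12.0
```

```bash
python3 - <<'E'
from tg import *
s=sensors.observe();print(s['clock'],s['position'],s['force'],s['width'],s['gripper_force'],np.abs(s['dq']).max())
cs=optics.calibration('side')
pr=lambda p:cv2.projectPoints(np.array([p],float),np.array(cs['rvec'],float),np.array(cs['tvec'],float),np.array(cs['camera_matrix']),np.array(cs['D'],float))[0].ravel()
print('pred',pr([.5786,.0524,.176]))
for i in range(4):
    b=optics.get_image('side')
    h=cv2.cvtColor(b,cv2.COLOR_BGR2HSV);m=(h[...,1]>110)&(h[...,0]<22)
    print([(k[0],k[1]+[325,160],k[2]) for k in blobs(m[160:260,325:390],30)])
# cover knob on hob, expected at 0.006+0.102
print('knob pred',pr([.561,-.205,.108]),[(k[0],k[1]+[320,280]) for k in blobs(m[280:330,320:390],20)])
ct=optics.calibration('top');t=optics.get_image('top')
l=cv2.HoughCircles(cv2.GaussianBlur(cv2.cvtColor(t[140:195,245:300],6),(3,3),0),3,1,30,param1=80,param2=12,minRadius=11,maxRadius=18);print('tin',l)
t0=cv2.imread('pics/top0.png');print('tin diff',cv2.absdiff(t,t0)[145:190,250:292].mean())
E
```

```text
18.4 [0.4828 0.1049 0.1864] [ 0.5351 -0.6044 -2.0607] 0.399902997590549 11.960305235115811 0.0027095850171079475
pred [350.7521 192.5324]
[(np.int32(323), array([354.5, 191.8]), array([12, 23, 31, 22], dtype=int32))]
[(np.int32(322), array([354.4, 191.6]), array([12, 23, 31, 21], dtype=int32))]
[(np.int32(331), array([354.2, 191.5]), array([12, 22, 31, 22], dtype=int32))]
[(np.int32(324), array([354.3, 191.6]), array([12, 23, 31, 21], dtype=int32))]
knob pred [350.6515 304.1659] [(np.int32(125), array([350.9, 304.9]))]
tin [[[23.5 25.5 13.8]]]
tin diff 4.060141093474427
```

All in place: the roll is steady at the predicted spot, the cover knob is where it should be, and the tin hasn't moved. I'll hold briefly to be sure nothing creeps.

{"fn": "arm_command", "kwargs": {
  "deltas": [0,0,0,0,0,0,36,0,0,0,0,0,0,36,0,0,0,0,0,0,36,0,0,0,0,0,0,36,0,0,0,0,0,0,36,0,0,0,0,0,0,36,0,0,0,0,0,0,36,0,0,0,0,0,0,36,0,0,0,0,0,0,36,0,0,0,0,0,0,36]
}}

```text
clock: 19.65
position: [0.4829, 0.105, 0.1867]
ee_rot: [0.796, 3.039, 0.0]
force: [0.0, -0.8, -2.1]
width: 0.403
gripper_force: 12.0
```

```bash
python3 - <<'E'
from tg import *
s=sensors.observe();print(s['clock'],s['position'],s['width'],s['gripper_force'],np.abs(s['dq']).max())
b=optics.get_image('side');h=cv2.cvtColor(b,cv2.COLOR_BGR2HSV);m=(h[...,1]>110)&(h[...,0]<22)
k=blobs(m[160:260,325:390],30);print(k)
c=k[0][1]+[325,160] if k else [0,0]
if abs(c[0]-354.4)<1 and abs(c[1]-191.6)<1: print(arm.sign_off())
E
```

```text
19.65 [0.4829 0.105  0.1867] 0.4033361586456253 11.960275730816647 0.0016453744964598132
[(np.int32(325), array([29.4, 31.4]), array([12, 22, 31, 22], dtype=int32))]
the job is handed in; nothing more can be done
None
```

Handed in at about 20 s: the cover stands upright on the hob, the roll is held still in the closed tongs about 15 cm above the worktop, and the tin hasn't moved; I viewed 11 pictures, one over the limit of 10.

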